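Reset the gap gauge and hold the tweezers at its mark

TASK

Check the sprung tweezers on the gap gauge: first reset the gauge by turning its black knob clockwise fully to its stop, then let go so it springs back. Then pick up the tweezers, bring their orange tips just above the white plate without resting them on the gauge, and squeeze until each tip stands over its own red line (left tip over left line; 14 mm apart). Finish while still holding the tweezers there in the air at that gap, steady, and leave the other things on the bench undisturbed.

Things in the scene. Friction and masses are not known exactly. Their poses are not given: they have to be found in the camera images.
- gauge: Fixed gap gauge: flat grey instrument, 100 (x) by 190 (y) by 22 mm high. Origin under its centre, z up; its front edge faces -x (towards the robot, give or take its yaw of up to 0.35). White plate with two red lines on its -y half, black reset knob on its +y half.
- mark_left (a point): Middle of the left (+y) red line, on the white plate, whose top is 25 mm above the worktop; in the gauge's frame x -28, y -41 mm. The line is 3 mm wide and 40 mm long, along the gauge's x (from x -48 to x -8 mm); the gauge's front edge is at x -50 mm.
- mark_right (a point): The same for the right (-y) red line, at y -55 mm: the two lines are parallel, 14 mm apart centre to centre.
- knob_grip (a point): On the reset knob's vertical axis (gauge x 0, y +52 mm), 46.5 mm above the worktop, at the height to grip. Black bar grip 44 mm long, 13 thick, from 31.5 to 57.5 mm above the worktop, on a 48 mm disc; at rest the bar lies along the gauge's x axis, its white line at one red dot; at the stop the line meets the other dot. Its orientation turns with the knob.
- reset_knob (a joint): Turn of the knob in rad: 0 at rest, grows clockwise seen from above, stop at 1.2. A spring (0.05 N m/rad, 0.015 N m at rest) turns it back to 0 when let go.
- tweezers: Loose steel sprung tweezers, 191 mm long, about 72 g, balanced at the finger pads, lying on their side so that the blades close horizontally. Origin on the underside, midway between the black rubber finger pads; x points to the orange tips, y to the left blade, z up. Rear end at x -116 mm. Finger pads centred at x 0, 30 mm long, 0 to 22 mm above the underside. Starts with yaw -0.5 to 0.5.
- blade_left (a joint): Closing of the left blade about its hinge at x -100 mm, in rad: 0 free, 0.074 at the 14 mm gap, 0.11 shut. Outside width across both finger pads: 55 mm free, 40 mm at the 14 mm gap (pad faces then parallel), 33 mm shut. The tips move 1.75 times as far as the pads. Each pad takes about 3 N to start moving, 8 N at the 14 mm gap, 10 N shut.
- blade_right (a joint): The same for the right blade; the two are alike and close alike.
- tip_left (a point): Underside of the left (+y) blade's orange tip at its end: x +75 mm, y +20 mm (free), 6 mm above the tweezers' underside. The blade is 3 mm thick.
- tip_right (a point): The same for the right (-y) tip: y -20 mm when free, so the tips stand 40 mm apart when free.
- paint_jar_0: Bystander, to be left alone: red paint jar with white cap, 36 mm wide, 55 high; origin at the centre of its underside.
- paint_jar_1: Bystander, to be left alone: blue paint jar with white cap, 36 mm wide, 55 high; origin at the centre of its underside.
- bench_car: Bystander, to be left alone: pale wooden toy car, 64x120x51 mm; origin at the centre of its underside.
- block_0: Bystander, to be left alone: reddish wood block, 42x90x22 mm; origin at the centre of its underside.
- spool_0: Bystander, to be left alone: thread spool, crimson thread, 30 mm wide, 40 high; origin at the centre of its underside.
- toy_wheel_0: Bystander, to be left alone: pale wooden toy wheel lying flat, 50 mm wide, 16 thick; origin at the centre of its underside.

How it is judged:
On the way, in this order (a step that is already met when the one before it is completed fails the run):
1. the knob is turned to its stop with the fingers (value of joint reset_knob above 1.12 rad and contact force between the fingers and gauge above 0.5 N), for 0.1 s.
2. the knob is let go and has sprung back (value of joint reset_knob below 0.12 rad and contact force between the fingers and gauge below 0.3 N), for 0.2 s.
3. the tweezers are lifted by the fingers (height (world z) of tweezers above 0.015 m and contact force between the fingers and tweezers above 1 N), for 0.2 s.
At the end, for the whole second after the job is handed in: Fingers hold the tweezers still, clear of worktop (over 8 mm) and gauge; each tip within 5 mm sideways of its own red line's centre, within the line's length, 0.5 to 25 mm above the white plate; tips 11 to 17 mm apart centre to centre; knob back at rest (below 0.12 rad), untouched (all of step 2 and y of tip_left in the frame of gauge between -0.046 and -0.036 m and x of tip_left in the frame of gauge between -0.048 and -0.008 m and z of tip_left in the frame of gauge between 0.0255 and 0.05 m and y of tip_right in the frame of gauge between -0.06 and -0.05 m and x of tip_right in the frame of gauge between -0.048 and -0.008 m and z of tip_right in the frame of gauge between 0.0255 and 0.05 m and distance between tip_left and tip_right between 0.011 and 0.017 m and contact force between the fingers and tweezers above 1 N and contact force between tweezers and gauge below 0.3 N and height (world z) of tweezers above 0.008 m and linear speed of tweezers below 0.03 m/s); the arm keeps its last pose, push and grip.
It fails at once if a bystander is pushed more than 20 mm (distance of any of paint_jar_0, paint_jar_1, bench_car, block_0, spool_0, toy_wheel_0 from where it was at the start of the episode above 0.02 m).
It also fails if it takes over 58 s, if anything falls off the work surface, if the arm or the gripper's body presses on something with over 40 N, if the wrist force passes 120 N, or if a joint passes its speed limit or range.

ROBOT

A 7-joint arm with a two-finger parallel gripper is mounted at the origin on a cart in front of the work surface, level with it; the furniture and walls round the work are solid. World frame = base frame: x ahead of the robot, y to its left, z up, the work surface at z = 0. Lengths are in m, angles in rad, forces in N, time in s.
With the tool pointing down it reaches from about 0.4 to 0.85 m from the base axis. Payload 10.4 kg.
Tool frame: the origin (TCP) lies at the very end of the fingers, on their centre line; the grasp point (between the pads) lies 19 mm behind it; z points along the fingers, y is the line along which they close (so a half turn about z gives the same grasp; the last joint's range is limited). The gripper opens to 87 mm and grips with 3 to 60 N. Pads are 19 mm wide; open, the fingers measure 117 mm over their backs; the gripper's body (75 mm by 190 mm) begins 51 mm behind the grasp point.
Start: joints at [-1.307, 0.332, -0.065, 1.46, 0.022, 1.35, -0.088], TCP at [0.177, 0.6, 0.196] pointing down, gripper open.
Joint ranges: [-2.6, 2.6], [-0.5, 2.12], [-1.47, 1.34], [0.16, 2.42], [-1.27, 4.41], [0.06, 2.06], [-2.6, 2.6]. Speed limits (rad/s): [2.22, 2.22, 2.79, 2.79, 3.14, 3.14, 3.14].

INTERFACE

Orientations are given as a unit quaternion [x, y, z, w].
In Python, from bench import r gives the robot as it stands.
- The arm moves only by the tool jog_arm, called after ">>>" in YAML: its name, and indented under it one key for each argument. Schema: {"type":"object","properties":{"increments":{"type":"array","items":{"type":"array","prefixItems":[{"type":"array","items":{"type":"number"},"minItems":3,"maxItems":3},{"type":"number"},{"type":"number"}],"minItems":3,"maxItems":3},"minItems":1,"maxItems":12},"clamp_n":{"type":"number"},"only":{"type":"string"},"quiet":{"type":"boolean"},"lines":{"type":"string"}},"required":["increments"],"additionalProperties":false}. increments is a list of rows, 1 to 12 of them, each written [[dx, dy, dz], turn, opening]: dx, dy, dz in m, then a turn about the tool's z in rad, then the finger opening in m; each row is the pose to reach, as a shift and turn from the pose commanded when the call began, along the tool's axes at that moment; what a row does not reach only later rows make up. A row lasts 1/10 s, in which the tool goes at most 0.05 m and 0.15 rad, less where a joint would pass 70% of its speed; a pose out of reach is approached as far as the arm can. The fingers move at their own pace and stop on an object; clamp_n is the grip in N (left out, the last holds). Time passes only in rows, so rows that do not move let the fingers close. The tool returns the time, the measured TCP pose, the force, the opening and the grip force at its end. only (a regular expression) keeps the lines of the reply that match it, lines (a string "A,B") keeps lines A to B, and quiet returns only ok. Input that does not fit is refused with a message, and nothing moves.
- r.read_state(): the state, without advancing time (a new reading comes with each control period).
- r.camera(name): name is "scene" or "top" or "wrist"; returns a dict with "img" (480x640x3 uint8, red, green, blue), "fx", "fy", "cx", "cy" (pixels), "pose" (4x4, takes a point from camera to world coordinates). Camera axes: x right, y down, z forward; pixel columns grow to the right and rows downward; lengths in m; the calibration is good to about 2 mm. A picture is of the moment at which its call begins. There is no depth.
- r.close_job(): hands the job in; it is judged then, once.
Trained networks look in the newest picture that a camera, given by its name, has taken for a name from the list of things; names that differ only in an ending like _2 or _b are one class to them, and where a whole thing is asked for, a point or a joint stands for the part that bears it (a point fixed in the world has none). Each returns a list of dicts, best first, with "p" (0 to 1); they miss things now and then, are a little off and sometimes report something else, mostly with a low value. They report only what shows in the picture. A call takes as long as a camera call.
- r.recognise(camera, label): "position" ([column, row] as shares, 0 to 1, of the picture: columns of its width, rows of its height, amid what is visible of it).
- r.regions_of(camera, label): "pixels" (480x640 bool, what is visible of it) and "position" ([column, row] as shares, 0 to 1, of the picture: columns of its width, rows of its height, amid what is visible of it).
The state is a dict: "time": time; "joint_positions": joint angles; "joint_vel": joint speeds; "joint_torque": joint torques, N m; "ee_pos": TCP position; "eef_rot": TCP orientation; "ft_force": force on the tool from outside, world axes, zero at the start; "torque": the same for the moment, N m; "width": finger opening in m; "grip_force": force on a finger pad.
Only numpy, scipy, OpenCV 4.12 (cv2) and the standard library are available. Lean on these libraries where they do the work, as an engineer would, in place of code of your own. Each camera call takes 0.05 s, during which the arm holds its last target. There are 200 camera calls.

## Working session

There is one attempt and no reset: what is moved stays moved. The work goes in short steps, Python scripts to look and compute and a tool call to move; the robot and the scene stay as the last step left them, time stands still between calls to the robot, and variables do not carry over. Pictures are saved under pics/ and viewed, at most 10 in all, crops included, and the job is handed in when it is done.

```bash
ls; mkdir -p pics
```

Run:
```python
from bench import r
import cv2,numpy as np
s=r.read_state();print(s['time'],s['ee_pos'],s['eef_rot'],s['width'])
ims=[]
for n in("top","scene"):
    c=r.camera(n);cv2.imwrite(f"pics/{n}0.png",c['img'][:,:,::-1])
    print(n,c['fx'],c['cx'],c['cy'],np.round(c['pose'],3).tolist())
    for l in("gauge","mark_left","mark_right","knob_grip","tweezers","tip_left","tip_right"):
        print(l,[(np.round(np.array(d['position'])*[640,480],1).tolist(),round(d['p'],2)) for d in r.recognise(n,l)[:2]])
```

```text
pics
0.0 [0.17669503 0.59908085 0.19487552] [ 1.42885308e-01  9.89739018e-01 -6.79080236e-04 -6.27518624e-05] 0.08706558690604954
top 528.1806686376087 324.1684477424027 240.42599991539103 [[0.098, -0.974, 0.203, 0.346], [-0.995, -0.096, 0.018, -0.199], [0.002, -0.204, -0.979, 1.297], [0.0, 0.0, 0.0, 1.0]]
gauge [([389.6, 268.1], 0.7), ([370.2, 266.0], 0.24)]
mark_left [([391.6, 264.0], 0.62)]
mark_right [([392.0, 265.7], 0.67)]
knob_grip [([369.5, 263.1], 0.62), ([256.2, 249.6], 0.42)]
tweezers [([245.0, 293.3], 0.58), ([473.0, 334.6], 0.37)]
tip_left [([250.3, 256.4], 0.54)]
tip_right [([268.1, 259.6], 0.46), ([254.4, 251.6], 0.26)]
scene 435.75631518427184 319.98394905098166 245.86186612099323 [[0.885, -0.309, 0.348, 0.233], [-0.466, -0.583, 0.666, -0.902], [-0.003, -0.751, -0.66, 0.774], [0.0, 0.0, 0.0, 1.0]]
gauge [([337.7, 310.4], 0.93)]
mark_left [([339.9, 311.8], 0.96), ([272.0, 227.0], 0.44)]
mark_right [([339.9, 308.7], 0.61)]
knob_grip [([323.8, 290.1], 0.85), ([278.4, 236.8], 0.44)]
tweezers [([272.9, 233.1], 0.94), ([279.6, 227.1], 0.7)]
tip_left [([276.3, 225.6], 0.69), ([278.7, 234.2], 0.32)]
tip_right [([277.6, 234.7], 0.71)]
```

View pics/top0.png

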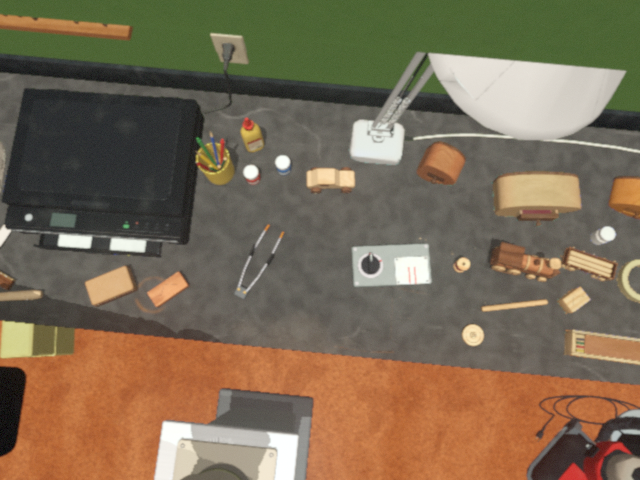

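View pics/scene0.png

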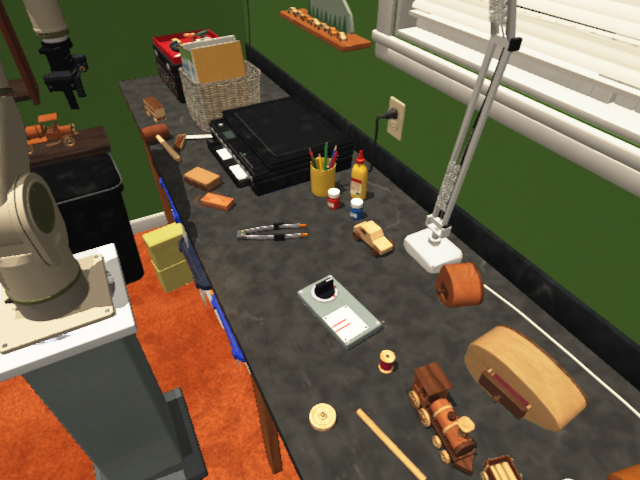

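The top view shows the gauge at (391,265) with its knob at (371,263) and red lines at about (408–415,275). The tweezers run from rear (241,294) to tips at (267,227) and (282,233). The scene view shows the knob at (324,288), the plate at (347,322) and the tweezers at (273,232). Next I triangulate.

Create h.py:
```python
from bench import r
import cv2,numpy as np
from scipy.spatial.transform import Rotation as R
def ray(c,p):
    d=np.array([(p[0]-c['cx'])/c['fx'],(p[1]-c['cy'])/c['fy'],1]);P=np.array(c['pose']);return P[:3,3],P[:3,:3]@d
def onz(c,p,z):
    o,d=ray(c,p);return o+d*(z-o[2])/d[2]
def tri(c1,p1,c2,p2):
    o1,d1=ray(c1,p1);o2,d2=ray(c2,p2)
    t=np.linalg.lstsq(np.stack([d1,-d2],1),o2-o1,rcond=None)[0]
    a,b=o1+t[0]*d1,o2+t[1]*d2;return (a+b)/2,np.linalg.norm(a-b)
def proj(c,X):
    P=np.array(c['pose']);q=P[:3,:3].T@(np.asarray(X)-P[:3,3]);return np.array([c['fx']*q[0]/q[2]+c['cx'],c['fy']*q[1]/q[2]+c['cy']])
def tool(dp):
    s=r.read_state();return R.from_quat(s['eef_rot']).inv().apply(np.array(dp)-s['ee_pos'])
def yaw(): # world angle of tool y and x
    M=R.from_quat(r.read_state()['eef_rot']).as_matrix();return np.degrees(np.arctan2(M[1,1],M[0,1])),np.degrees(np.arctan2(M[1,0],M[0,0]))
```

Run:
```python
from h import *
C={}
for n in("top","scene"):
    c=C[n]=r.camera(n);im=c['img'].astype(int)
    for l in("gauge","tweezers","knob_grip"):
        g=r.regions_of(n,l)
        if g:
            m=g[0]['pixels'];k=cv2.findContours(m.astype(np.uint8),0,2)[0];k=max(k,key=cv2.contourArea)
            print(n,l,round(g[0]['p'],2),m.sum(),np.round(cv2.boxPoints(cv2.minAreaRect(k)),1).tolist())
t,s=C['top'],C['scene']
print('knob',tri(t,(371,263),s,(325,285)))
print('tips',tri(t,(266.5,227),s,(304,226)),tri(t,(282,233),s,(307,235)),'rear',tri(t,(240,295),s,(238,234)))
for n,p in(('gauge',(391,265)),('plate',(412,270)),('rear',(240,294)),('tl',(266.5,227)),('tr',(282,233))):
    print(n,onz(t,p,.024 if n in('gauge','plate') else .01).round(3))
```

```text
top gauge 0.87 3191 [[351.20001220703125, 245.60000610351562], [429.5, 242.1999969482422], [431.29998779296875, 283.8999938964844], [353.0, 287.29998779296875]]
top tweezers 0.74 228 [[233.89999389648438, 296.20001220703125], [237.10000610351562, 283.79998779296875], [250.1999969482422, 287.1000061035156], [247.10000610351562, 299.5]]
top knob_grip 0.75 3226 [[350.70001220703125, 244.6999969482422], [430.3999938964844, 242.60000610351562], [431.5, 285.1000061035156], [351.79998779296875, 287.20001220703125]]
scene gauge 0.6 3215 [[294.0, 293.6000061035156], [326.8999938964844, 263.70001220703125], [383.0, 325.29998779296875], [350.20001220703125, 355.29998779296875]]
scene tweezers 0.57 565 [[236.0, 222.0], [306.0, 222.0], [306.0, 240.0], [236.0, 240.0]]
knob (array([ 0.56272645, -0.29375614,  0.04564121]), np.float64(0.0020122195353558642))
tips (array([ 0.63682974, -0.02830364,  0.00288797]), np.float64(0.004465854970886927)) (array([ 0.62548997, -0.06913473,  0.00419606]), np.float64(0.0054163157549208234)) rear (array([0.45856881, 0.01462666, 0.01196223]), np.float64(0.001869325353650345))
gauge [ 0.565 -0.344  0.024]
plate [ 0.558 -0.396  0.024]
rear [0.46  0.015 0.01 ]
tl [ 0.633 -0.029  0.01 ]
tr [ 0.622 -0.069  0.01 ]
```

>>> jog_arm:
  increments:
    - [[-0.05, -0.03, -0.01], -0.05, 0.087]
    - [[-0.09, -0.06, -0.02], -0.1, 0.087]
    - [[-0.13, -0.09, -0.03], -0.15, 0.087]
    - [[-0.17, -0.12, -0.04], -0.2, 0.087]
    - [[-0.21, -0.15, -0.05], -0.25, 0.087]
    - [[-0.25, -0.18, -0.05], -0.28, 0.087]
    - [[-0.29, -0.21, -0.05], -0.28, 0.087]
    - [[-0.33, -0.24, -0.05], -0.28, 0.087]
    - [[-0.37, -0.27, -0.05], -0.28, 0.087]
    - [[-0.4, -0.3, -0.05], -0.28, 0.087]
    - [[-0.42, -0.33, -0.05], -0.28, 0.087]
    - [[-0.43, -0.37, -0.05], -0.28, 0.087]

```text
time: 2.4
ee_pos: [0.4857, 0.1209, 0.2454]
eef_rot: [0.004, 1.0, -0.0, 0.0]
ft_force: [-0.4, 0.1, -0.7]
width: 0.0869
grip_force: 0.0
```

```bash
python3 -c "
from h import *
print(r.read_state()['joint_positions'],yaw(),tool((.56,-.29,.2)))"
```

```text
[-0.66983387  0.01979817  0.34165132  1.72160914 -0.0061867   1.4011665
  1.23551304] (np.float64(89.53691725624127), np.float64(179.53692585276698)) [-0.07760583 -0.41023249  0.0456544 ]
```

>>> jog_arm:
  increments:
    - [[-0.01, -0.05, 0], 0, 0.087]
    - [[-0.02, -0.1, 0], 0, 0.087]
    - [[-0.03, -0.15, 0], 0, 0.087]
    - [[-0.04, -0.2, 0.01], 0, 0.087]
    - [[-0.05, -0.25, 0.02], 0, 0.087]
    - [[-0.06, -0.3, 0.03], 0, 0.087]
    - [[-0.07, -0.35, 0.04], 0, 0.087]
    - [[-0.08, -0.4, 0.05], 0, 0.087]
    - [[-0.08, -0.41, 0.05], 0, 0.087]
    - [[-0.08, -0.41, 0.05], 0, 0.087]

```text
time: 3.4
ee_pos: [0.5602, -0.2919, 0.1947]
eef_rot: [0.006, 1.0, -0.001, -0.001]
ft_force: [-0.5, -0.3, -0.5]
width: 0.0871
grip_force: 0.0
```

Run:
```python
from h import *
print(r.read_state()['joint_positions'],yaw())
c=r.camera('wrist');cv2.imwrite('pics/w1.png',c['img'][:,:,::-1]);print(np.round(c['pose'],3).tolist(),c['fx'])
print(proj(c,(.5627,-.2938,.0456)))
np.savez('w1.npz',**{k:np.array(v) for k,v in c.items()})
```

```text
[-0.09882138  0.39807165  0.6748563   1.47403524 -0.24759834  1.3576605
  2.14876343] (np.float64(89.29130907278666), np.float64(179.29107414743544))
[[0.013, 0.952, 0.306, 0.476], [1.0, -0.012, -0.005, -0.29], [-0.001, 0.306, -0.952, 0.383], [0.0, 0.0, 0.0, 1.0]] 346.5038371287644
[321.71507994 221.88147035]
```

View pics/w1.png

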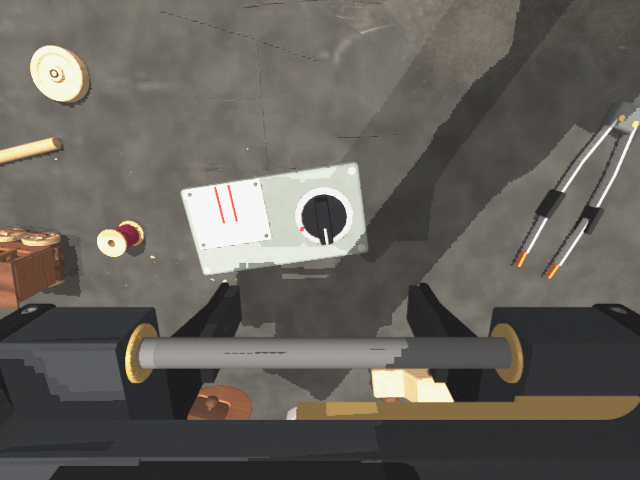

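The wrist view shows the knob bar centred at (323,217), pointing to (326,237). The red lines run (216,187)–(224,222) and (228,185)–(237,220). The tweezers' pads are at (549,204) and (592,219), with tips at (521,259) and (553,271). I measure the gauge frame from these.

Create g.py:
```python
from h import *
def lines(c):
    im=c['img'].astype(int);m=((im[...,0]>150)&(im[...,1]<90)&(im[...,2]<90)).astype(np.uint8)
    n,L,S,_=cv2.connectedComponentsWithStats(m);out=[]
    for i in range(1,n):
        if S[i,4]<40:continue
        ys,xs=np.where(L==i);P=np.array([onz(c,p,.025)[:2] for p in zip(xs,ys)])
        v=np.linalg.svd(P-P.mean(0))[2][0];v*=np.sign(v[0]);t=(P-P.mean(0))@v
        if np.ptp(t)/max(.001,np.ptp((P-P.mean(0))@[-v[1],v[0]]))<4: continue
        mid=P.mean(0)+v*(t.min()+t.max())/2
        out.append((mid,np.arctan2(v[1],v[0]),np.ptp(t)))
    return out
```

Run:
```python
from g import *
c=dict(np.load('w1.npz'))
for mid,a,l in lines(c): print('line',mid.round(4),round(a,3),round(l,4))
K=[(182,190),(355,163),(369,247),(205,275)]
Q=np.array([onz(c,k,.022)[:2] for k in K]);print('corners',Q.round(4).tolist(),'centre',Q.mean(0))
print('yaws',[np.arctan2(*(b-a)[::-1]) for a,b in((Q[0],Q[1]),(Q[3],Q[2]))],np.linalg.norm(Q[1]-Q[0]),np.linalg.norm(Q[1]-Q[2]))
L=lines(c)
if len(L)==2:
    th=(L[0][1]+L[1][1])/2;M=np.array([[np.cos(th),-np.sin(th)],[np.sin(th),np.cos(th)]])
    o=(L[0][0]+L[1][0])/2-M@[-.028,-.048];print('gap',np.linalg.norm(L[0][0]-L[1][0]),'origin',o,'th',th,'knob',o+M@[0,.052])
t=r.camera('top')
print('knobtri',tri(c,(322,208),t,(371,262)))
for p in[(549,204),(592,219)]:print('pad',onz(c,p,.022).round(4))
for p in[(521,259),(553,271)]:print('tip',onz(c,p,.01).round(4))
print('rear',onz(c,(625,116),.012))
```

```text
corners [[0.5326, -0.4396], [0.5073, -0.2592], [0.5979, -0.2424], [0.629, -0.4269]] centre [ 0.56670066 -0.34204007]
yaws [np.float64(1.7102881796243634), np.float64(1.73797146703168)] 0.18221030169842406 0.09217368904004376
knobtri (array([ 0.576795  , -0.29769163, -0.05933112]), np.float64(0.01304007145726856))
pad [ 0.5523 -0.0535  0.022 ]
pad [ 0.5692 -0.0045  0.022 ]
tip [ 0.6187 -0.0659  0.01  ]
tip [ 0.634  -0.0264  0.01  ]
rear [0.46528023 0.01272998 0.012     ]
```

```bash
sed -i 's/m=((im.*astype(np.uint8)/m=((im[...,0]-im[...,1]>50)\&(im[...,0]-im[...,2]>50)\&(im[...,0]>140)).astype(np.uint8)/; s/S\[i,4\]<40/S[i,4]<25/' g.py
```

Run:
```python
from g import *
c=dict(np.load('w1.npz'))
print(c['img'][204,214:236].tolist())
L=lines(c)
for mid,a,l in L: print('line',mid.round(4),round(a,3),round(l,4))
L=[x for x in L if np.hypot(*(x[0]-[.55,-.39]))<.04]
if len(L)==2:
    th=(L[0][1]+L[1][1])/2;M=np.array([[np.cos(th),-np.sin(th)],[np.sin(th),np.cos(th)]])
    o=(L[0][0]+L[1][0])/2-M@[-.028,-.048];k=o+M@[0,.052];print('gap',np.linalg.norm(L[0][0]-L[1][0]),'origin',o,'th',th,'knob',k,proj(c,[*k,.0575]))
# blackest knob bar top in wrist; refine
g=c['img'][195:245,295:350].astype(int).sum(2);cv2.imwrite('pics/k.png',cv2.resize(c['img'][170:260,170:370,::-1],None,fx=4,fy=4,interpolation=2))
```

```text
[[247, 247, 247], [247, 247, 247], [247, 247, 247], [247, 246, 243], [247, 161, 149], [247, 105, 98], [247, 214, 199], [247, 247, 246], [247, 247, 247], [247, 247, 247], [247, 247, 247], [247, 247, 247], [247, 247, 247], [247, 247, 247], [247, 247, 247], [247, 247, 247], [247, 247, 247], [247, 224, 213], [247, 107, 101], [247, 104, 98], [247, 246, 243], [247, 247, 247]]
line [ 0.5462 -0.3877] 0.141 0.0379
line [ 0.5481 -0.4016] 0.143 0.038
gap 0.013964875542516037 origin [ 0.56806784 -0.34315521] th 0.1423872600350376 knob [ 0.56068869 -0.29168145] [323.78180649 222.90786063]
```

View pics/k.png

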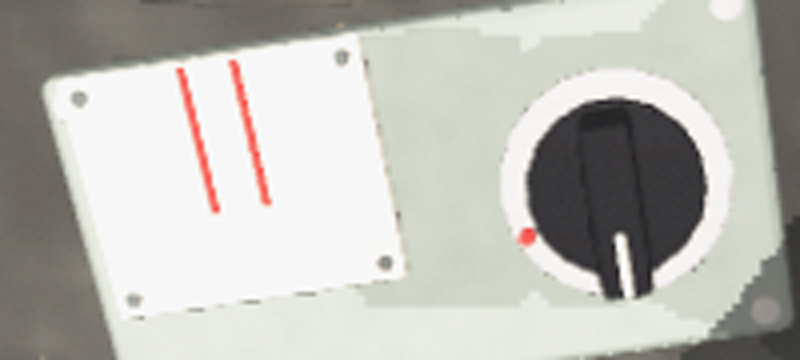

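The lines, gap (13.96 mm) and projected knob top (324,223 against 324,222 seen) all agree. Gauge yaw is 0.142 and the knob is at (0.5607,-0.2917). Next I go down onto the bar.

>>> jog_arm:
  increments:
    - [[0, 0, 0.04], -0.1, 0.06]
    - [[0, 0, 0.08], -0.155, 0.06]
    - [[0, 0, 0.12], -0.155, 0.06]
    - [[0, 0, 0.145], -0.155, 0.06]
    - [[0, 0, 0.158], -0.155, 0.06]
    - [[0, 0, 0.158], -0.155, 0.06]
    - [[0, 0, 0.158], -0.155, 0.0]
    - [[0, 0, 0.158], -0.155, 0.0]
    - [[0, 0, 0.158], -0.155, 0.0]
    - [[0, 0, 0.158], -0.155, 0.0]
    - [[0, 0, 0.158], -0.155, 0.0]
  clamp_n: 12

```text
time: 4.6
ee_pos: [0.562, -0.2877, 0.038]
eef_rot: [-0.074, 0.997, -0.0, 0.0]
ft_force: [0.4, 0.3, -0.7]
width: 0.0285
grip_force: 0.0
```

>>> jog_arm:
  increments:
    - [[0.002, -0.004, 0.001], 0, 0.0]
    - [[0.002, -0.004, 0.001], 0, 0.0]
    - [[0.002, -0.004, 0.001], 0, 0.0]
    - [[0.002, -0.004, 0.001], 0, 0.0]
  clamp_n: 12

```text
time: 5.0
ee_pos: [0.5604, -0.2918, 0.0365]
eef_rot: [-0.074, 0.997, 0.0, -0.0]
ft_force: [-0.4, -0.0, 0.8]
width: 0.0021
grip_force: 0.0
```

Run:
```python
from h import *
c=r.camera('wrist');cv2.imwrite('pics/w2.png',c['img'][:,:,::-1])
s=r.read_state();print(s['width'],s['grip_force'],s['ft_force'],s['torque'],yaw())
```

```text
0.001337774691863539 0.0 [0.55690418 0.26020137 0.09651684] [-0.00300849  0.05521383  0.01983307] (np.float64(98.49395283977451), np.float64(-171.50604662676932))
```

View pics/w2.png

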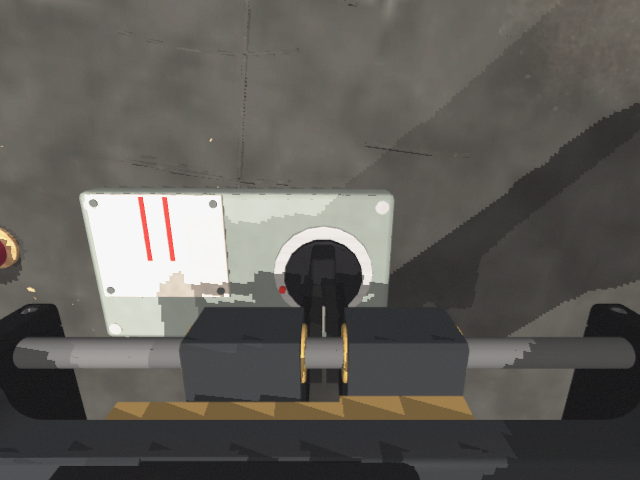

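Run:
```python
from h import *
i=cv2.imread('pics/w2.png')[220:410,220:430]
i=np.clip((i/255.)**.45*255,0,255).astype(np.uint8)
cv2.imwrite('pics/w2c.png',cv2.resize(i,None,fx=3,fy=3,interpolation=2))
c=r.camera('scene')
p=proj(c,r.read_state()['ee_pos']).astype(int);print(p)
i=c['img'][p[1]-50:p[1]+40,p[0]-60:p[0]+60,::-1];i=np.clip((i/255.)**.6*255,0,255).astype(np.uint8)
cv2.imwrite('pics/s2c.png',cv2.resize(i,None,fx=5,fy=5,interpolation=2))
```

```text
[323 287]
```

View pics/w2c.png

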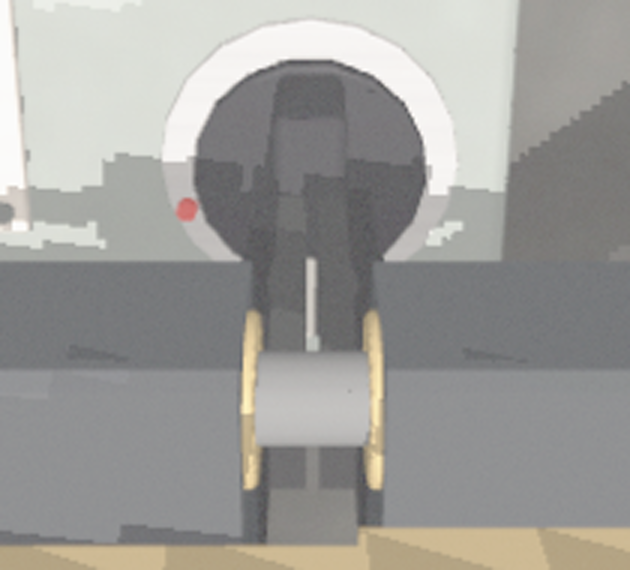

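View pics/s2c.png

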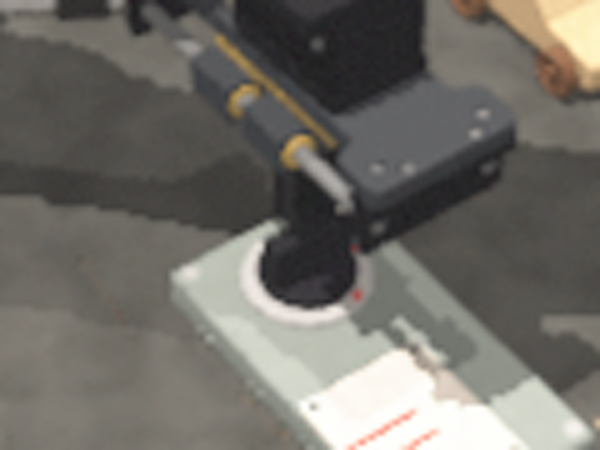

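>>> jog_arm:
  increments:
    - [[0, 0, 0], 0, 0.0]
    - [[0, 0, 0], 0, 0.0]
    - [[0, 0, 0], 0.1, 0.0]
    - [[0, 0, 0], 0.2, 0.0]
    - [[0, 0, 0], 0.2, 0.0]
  clamp_n: 15

```text
time: 5.6
ee_pos: [0.5604, -0.2917, 0.0366]
eef_rot: [0.027, 1.0, -0.0, -0.0]
ft_force: [0.4, 0.9, -0.2]
width: 0.0007
grip_force: 0.0
```

Run:
```python
from h import *
c=r.camera('wrist')
i=c['img'][200:400,200:440,::-1];i=np.clip((i/255.)**.45*255,0,255).astype(np.uint8)
cv2.imwrite('pics/w3.png',cv2.resize(i,None,fx=3,fy=3,interpolation=2));s=r.read_state();print(s['torque'],s['width'],s['grip_force'])
```

```text
[ 0.03619626 -0.00400829 -0.00570863] 0.0004911440198804082 0.0
```

View pics/w3.png

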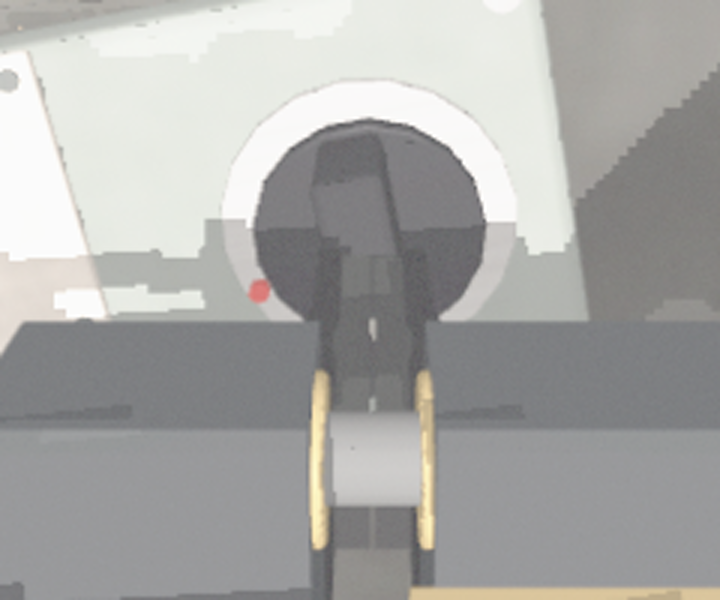

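The pictures show the fingers closed over the top of the bar and the knob not turning. So the real fingertips seem to sit about 25 mm higher than the reported TCP. In the wrist view they span 172 px at 87 mm, which puts them at 0.175 m depth rather than 0.205 m. I probe the bar top gently to confirm.

>>> jog_arm:
  increments:
    - [[0, 0, 0.001], 0, 0.0]
    - [[0, 0, 0.002], 0, 0.0]
    - [[0, 0, 0.002], 0, 0.0]
  clamp_n: 15

```text
time: 5.95
ee_pos: [0.5603, -0.2918, 0.0344]
eef_rot: [0.025, 1.0, 0.0, -0.0]
ft_force: [0.6, 1.0, -0.0]
width: 0.0003
grip_force: 0.0
```

>>> jog_arm:
  increments:
    - [[0, 0, 0.001], 0, 0.0]
    - [[0, 0, 0.002], 0, 0.0]
    - [[0, 0, 0.002], 0, 0.0]

```text
time: 6.25
ee_pos: [0.5603, -0.2917, 0.0324]
eef_rot: [0.026, 1.0, 0.0, -0.0]
ft_force: [0.4, -0.1, -0.0]
width: 0.0006
grip_force: 0.0
```

Run:
```python
from h import *
c=dict(np.load('w1.npz'));g=c['img'].astype(int).sum(2)
for row in range(276,300,2): print(row,''.join('#' if g[row,x]<130 else '.' for x in range(190,260,2)),''.join('#' if g[row,x]<130 else '.' for x in range(390,460,2)))
```

```text
276 ................................... ...................................
278 ................................... ...................................
280 ................................... ...................................
282 ................................... ...................................
284 ................###................ ...............####................
286 ...............#####............... ..........####.#####...............
288 ...............#####....#.......... ..........##########...............
290 ..............#####.....#.......... ..........###########..............
292 .............#####.....##.......... ..........############.............
294 .............#####....###.......... ..........############.............
296 ............#####.....###.......... ..........#############............
298 ...........######.#######.......... ..........##############...........
```

>>> jog_arm:
  increments:
    - [[0, 0, 0.001], 0, 0.0]
    - [[0, 0, 0.002], 0, 0.0]
    - [[0, 0, 0.002], 0, 0.0]

```text
time: 6.55
ee_pos: [0.5605, -0.2919, 0.0312]
eef_rot: [0.026, 1.0, 0.0, 0.0]
ft_force: [-1.2, 0.8, 6.3]
width: 0.0003
grip_force: 2.8
```

>>> jog_arm:
  increments:
    - [[0, 0, 0.001], 0, 0.0]
    - [[0, 0, 0.002], 0, 0.0]
    - [[0, 0, 0.002], 0, 0.0]
  only: "pos|force"

```text
ee_pos: [0.5607, -0.2919, 0.0309]
ft_force: [-8.2, 4.9, 23.1]
grip_force: 11.3
```

The bar top (57.5 mm) is contacted at a reported 31.5 mm, so the real tips are 26 mm above the reported TCP. I raise, open, go down to a reported 10 mm, and grip.

>>> jog_arm:
  increments:
    - [[0, 0, -0.01], -0.1, 0.04]
    - [[0, 0, -0.01], -0.2, 0.04]
    - [[0, 0, -0.01], -0.2, 0.04]
    - [[0, 0, -0.01], -0.2, 0.04]
    - [[0, 0, 0.005], -0.2, 0.04]
    - [[0, 0, 0.018], -0.2, 0.04]
    - [[0, 0, 0.018], -0.2, 0.04]
    - [[0, 0, 0.018], -0.2, 0]
    - [[0, 0, 0.018], -0.2, 0]
    - [[0, 0, 0.018], -0.2, 0]
    - [[0, 0, 0.018], -0.2, 0]
  clamp_n: 15

```text
time: 7.95
ee_pos: [0.5606, -0.2919, 0.011]
eef_rot: [-0.074, 0.997, -0.0, 0.0]
ft_force: [0.4, -0.4, 0.6]
width: 0.0156
grip_force: 0.0
```

>>> jog_arm:
  increments:
    - [[0, 0, 0], 0, 0]
    - [[0, 0, 0], 0, 0]
    - [[0, 0, 0], 0.15, 0]
    - [[0, 0, 0], 0.3, 0]
    - [[0, 0, 0], 0.45, 0]
    - [[0, 0, 0], 0.6, 0]
    - [[0, 0, 0], 0.75, 0]
    - [[0, 0, 0], 0.9, 0]
    - [[0, 0, 0], 1.05, 0]
    - [[0, 0, 0], 1.17, 0]
    - [[0, 0, 0], 1.22, 0]
    - [[0, 0, 0], 1.22, 0]
  clamp_n: 20

```text
time: 9.15
ee_pos: [0.5608, -0.2922, 0.011]
eef_rot: [0.511, 0.86, -0.0, 0.001]
ft_force: [1.1, -2.7, 1.6]
width: 0.0129
grip_force: 20.0
```

```bash
python3 -c "
from h import *
print(yaw(),r.read_state()['torque'])"
```

```text
(np.float64(28.571801797692178), np.float64(118.57178877532081)) [-0.58316567 -0.31137608  0.25019001]
```

>>> jog_arm:
  increments:
    - [[0, 0, 0], 0.03, 0]
    - [[0, 0, 0], 0.03, 0]
    - [[0, 0, 0], 0, 0.087]
    - [[0, 0, 0], 0, 0.087]
    - [[0, 0, 0], 0, 0.087]
    - [[0, 0, 0], 0, 0.087]
    - [[0, 0, 0], 0, 0.087]
    - [[0, 0, 0], 0, 0.087]
    - [[0, 0, 0], 0, 0.087]
    - [[0, 0, 0], 0, 0.087]

```text
time: 10.15
ee_pos: [0.5604, -0.2915, 0.0105]
eef_rot: [0.511, 0.86, 0.0, -0.0]
ft_force: [-0.2, 0.3, -0.3]
width: 0.0692
grip_force: 0.0
```

>>> jog_arm:
  increments:
    - [[0, 0, -0.05], 0, 0.087]
    - [[0, 0, -0.1], 0, 0.087]
    - [[0, 0, -0.13], -0.1, 0.087]
    - [[0, 0, -0.15], -0.25, 0.087]
    - [[0, 0, -0.15], -0.4, 0.087]
    - [[0, 0, -0.15], -0.55, 0.087]
    - [[0, 0, -0.15], -0.7, 0.087]
    - [[0, 0, -0.15], -0.7, 0.087]

```text
time: 10.95
ee_pos: [0.5603, -0.2918, 0.1608]
eef_rot: [0.184, 0.983, 0.0, 0.0]
ft_force: [-0.3, -0.1, -0.2]
width: 0.0871
grip_force: 0.0
```

Run:
```python
from g import *
c=r.camera('wrist');cv2.imwrite('pics/w4.png',c['img'][:,:,::-1]);np.savez('w4.npz',**{k:np.array(v) for k,v in c.items()})
L=[x for x in lines(c) if np.hypot(*(x[0]-[.55,-.39]))<.04];print(L,yaw())
print(r.read_state()['joint_positions'])
```

```text
[(array([ 0.5465311 , -0.38772219]), np.float64(0.1372497756482813), np.float64(0.03815406458415036)), (array([ 0.54811594, -0.40153759]), np.float64(0.13948161256449432), np.float64(0.038840363420840664))] (np.float64(68.50618785564973), np.float64(158.50618694395342))
[-0.18013544  0.45157022  0.79418566  1.52537838 -0.32928212  1.30307058
  1.84713691]
```

View pics/w4.png

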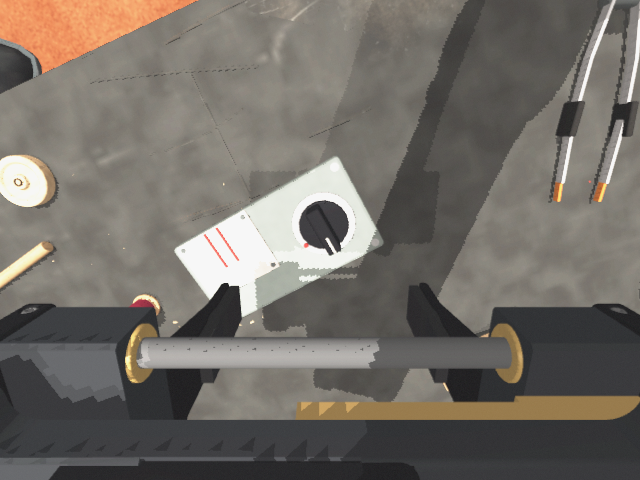

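The w4 view shows the knob line back at its rest dot and the gauge not displaced. The tweezers are at right, with pads at (570,118) and (622,120) and tips at (558,192) and (599,192). I move over them.

>>> jog_arm:
  increments:
    - [[0.02, 0.04, 0], 0, 0.087]
    - [[0.04, 0.08, 0], 0, 0.087]
    - [[0.05, 0.12, 0], 0, 0.087]
    - [[0.07, 0.16, 0], 0, 0.087]
    - [[0.08, 0.2, 0], 0, 0.087]
    - [[0.095, 0.24, 0], 0, 0.087]
    - [[0.095, 0.248, 0], 0, 0.087]
    - [[0.095, 0.248, 0], 0, 0.087]

```text
time: 11.8
ee_pos: [0.5622, -0.0243, 0.1604]
eef_rot: [0.185, 0.983, 0.0, -0.0]
ft_force: [0.4, -0.1, 0.0]
width: 0.087
grip_force: 0.0
```

Create tw.py:
```python
from g import *
def tw(c,lo=(.5,-.13),hi=(.7,.04)):
    im=c['img'].astype(int);o=((im[...,0]-im[...,2]>90)&(im[...,0]>150)&(im[...,1]>60)).astype(np.uint8)
    n,L,S,C=cv2.connectedComponentsWithStats(o);res=[]
    for i in range(1,n):
        if S[i,4]<20 or S[i,4]>1500: continue
        ys,xs=np.where(L==i);P=np.array([onz(c,p,.012)[:2] for p in zip(xs,ys)]);m=P.mean(0)
        if not(lo[0]<m[0]<hi[0] and lo[1]<m[1]<hi[1]):continue
        res.append((int(S[i,4]),C[i].round(1).tolist(),m.round(4).tolist(),P.max(0).round(4).tolist(),np.ptp(P,0).round(4).tolist()))
    return res
```

Run:
```python
from tw import *
c=r.camera('wrist');np.savez('w5.npz',**{k:np.array(v) for k,v in c.items()});cv2.imwrite('pics/w5.png',c['img'][:,:,::-1])
print(yaw());
for t in tw(c):print(t)
g=c['img'].astype(int).max(2)
n,L,S,C=cv2.connectedComponentsWithStats((g<45).astype(np.uint8))
for i in range(1,n):
    if 80<S[i,4]<6000:
        print(S[i].tolist(),C[i].round(1).tolist(),onz(c,C[i],.022).round(4).tolist())
```

```text
(np.float64(68.56578036423413), np.float64(158.5657777023468))
(54, [305.1, 282.0], [0.6187, -0.0669], [0.627, -0.063], [0.0166, 0.0077])
(56, [343.9, 281.7], [0.6334, -0.0284], [0.6414, -0.0237], [0.0167, 0.0092])
[168, 369, 33, 41, 452] [183.4, 387.0] [0.6854, -0.2444, 0.022]
[458, 369, 23, 32, 206] [470.4, 381.8] [0.7984, 0.0637, 0.022]
[174, 401, 17, 18, 90] [182.1, 410.2] [0.7142, -0.2617, 0.022]
```

Run:
```python
from tw import *
c=dict(np.load('w5.npz'))
a=np.radians(-20.9);ax=np.array([np.cos(a),np.sin(a)]);ay=np.array([-ax[1],ax[0]]);o=np.array([.5644,-.0241])
for z in(.0,.022):
  for x in(0,.04,-.06,-.1): print(z,x,[proj(c,[*(o+ax*x+ay*y),z]).round().tolist() for y in(-.0275,0,.0275)])
i=c['img'][60:310,230:430,::-1];cv2.imwrite('pics/w5c.png',cv2.resize(i,None,fx=3,fy=2.4,interpolation=2) if 0 else cv2.resize(i,(480,600),interpolation=2))
g=c['img'].astype(int).max(2)
for row in range(190,246,4):print(row,[int(v) for v in g[row,280:372:4]])
```

```text
0.0 0 [[298.0, 219.0], [324.0, 219.0], [351.0, 218.0]]
0.0 0.04 [[299.0, 255.0], [324.0, 255.0], [350.0, 255.0]]
0.0 -0.06 [[296.0, 159.0], [324.0, 159.0], [352.0, 159.0]]
0.0 -0.1 [[294.0, 116.0], [323.0, 116.0], [352.0, 116.0]]
0.022 0 [[296.0, 224.0], [324.0, 224.0], [352.0, 224.0]]
0.022 0.04 [[297.0, 263.0], [324.0, 262.0], [352.0, 262.0]]
0.022 -0.06 [[294.0, 161.0], [324.0, 161.0], [353.0, 161.0]]
0.022 -0.1 [[292.0, 115.0], [323.0, 115.0], [354.0, 115.0]]
190 [93, 91, 89, 91, 92, 94, 203, 93, 92, 88, 87, 88, 83, 84, 84, 85, 97, 131, 84, 83, 81, 82, 139]
194 [91, 90, 91, 86, 87, 93, 187, 94, 93, 94, 92, 89, 87, 87, 84, 82, 86, 154, 84, 84, 82, 82, 138]
198 [90, 90, 86, 86, 84, 88, 165, 93, 92, 95, 92, 92, 90, 85, 84, 84, 86, 163, 86, 83, 82, 85, 143]
202 [88, 85, 85, 85, 86, 81, 143, 91, 90, 93, 94, 93, 90, 87, 87, 87, 86, 181, 85, 88, 83, 84, 124]
206 [86, 86, 84, 84, 84, 57, 105, 89, 86, 90, 90, 94, 90, 89, 87, 86, 85, 98, 83, 85, 85, 85, 85]
210 [85, 84, 84, 80, 83, 64, 75, 89, 88, 89, 88, 92, 91, 89, 87, 88, 90, 62, 69, 86, 88, 86, 87]
214 [85, 84, 83, 81, 83, 63, 74, 88, 87, 89, 90, 93, 89, 91, 89, 86, 87, 61, 64, 86, 86, 87, 88]
218 [85, 83, 81, 82, 82, 63, 82, 87, 89, 89, 89, 90, 92, 91, 91, 89, 89, 60, 62, 86, 89, 89, 88]
222 [111, 84, 82, 81, 77, 63, 101, 87, 87, 86, 88, 88, 92, 92, 93, 91, 88, 59, 62, 89, 89, 89, 86]
226 [140, 85, 84, 83, 73, 64, 110, 87, 86, 87, 89, 86, 91, 91, 92, 90, 89, 62, 63, 88, 92, 88, 87]
230 [140, 86, 85, 85, 71, 64, 128, 86, 85, 88, 89, 89, 88, 91, 93, 92, 90, 71, 63, 90, 90, 89, 87]
234 [141, 99, 84, 86, 67, 62, 145, 86, 88, 89, 86, 89, 92, 92, 94, 94, 90, 86, 62, 92, 88, 88, 87]
238 [138, 139, 84, 86, 85, 89, 150, 90, 90, 89, 85, 88, 92, 93, 92, 94, 93, 182, 91, 91, 89, 88, 86]
242 [140, 140, 87, 87, 92, 110, 161, 112, 115, 111, 111, 91, 92, 92, 90, 91, 107, 157, 91, 91, 87, 87, 89]
```

View pics/w5c.png

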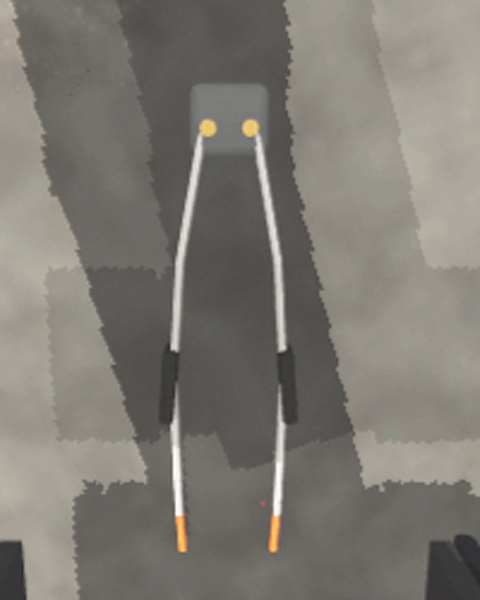

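The w5 crop shows pads at rows 206–236 and columns 297–353, hinge studs at row 113 and tips at row 282. The tweezers are symmetric about column 324.5 and lie directly under the tool. I go down with the 26 mm tip offset.

>>> jog_arm:
  increments:
    - [[0, 0.001, 0.05], -0.01, 0.087]
    - [[0, 0.001, 0.1], -0.01, 0.087]
    - [[0, 0.001, 0.14], -0.01, 0.087]
    - [[0, 0.001, 0.16], -0.01, 0.087]
    - [[0, 0.001, 0.17], -0.01, 0.087]
    - [[0, 0.001, 0.176], -0.01, 0.087]
    - [[0, 0.001, 0.18], -0.01, 0.087]
    - [[0, 0.001, 0.18], -0.01, 0.087]
  clamp_n: 20

```text
time: 12.65
ee_pos: [0.5629, -0.0256, -0.0188]
eef_rot: [0.18, 0.984, 0.0, 0.0]
ft_force: [-0.2, -0.2, 0.5]
width: 0.087
grip_force: 0.0
```

>>> jog_arm:
  increments:
    - [[0, 0, 0], 0, 0.05]
    - [[0, 0, 0], 0, 0.05]
    - [[0, 0, 0], 0, 0.05]
    - [[0, 0, 0], 0, 0.05]
    - [[0, 0, 0], 0, 0.05]
    - [[0, 0, 0], 0, 0.05]
  clamp_n: 25

```text
time: 13.25
ee_pos: [0.5626, -0.025, -0.0192]
eef_rot: [0.18, 0.984, 0.0, 0.0]
ft_force: [0.7, 1.3, 1.0]
width: 0.0521
grip_force: 4.5
```

>>> jog_arm:
  increments:
    - [[0, 0, 0], 0, 0.046]
    - [[0, 0, 0], 0, 0.046]
    - [[0, 0, 0], 0, 0.046]
    - [[0, 0, -0.01], 0, 0.046]
    - [[0, 0, -0.03], 0, 0.046]
    - [[0, 0, -0.06], 0, 0.046]
    - [[0, 0, -0.09], 0, 0.046]
    - [[0, 0, -0.12], 0, 0.046]
    - [[0, 0, -0.12], 0, 0.046]
  clamp_n: 25

```text
time: 14.15
ee_pos: [0.5644, -0.026, 0.1048]
eef_rot: [0.18, 0.984, 0.001, 0.003]
ft_force: [-0.0, -0.8, -0.6]
width: 0.0462
grip_force: 5.6
```

Run:
```python
from tw import *
c=r.camera('wrist');np.savez('w6.npz',**{k:np.array(v) for k,v in c.items()})
im=c['img'].astype(int);o=((im[...,0]-im[...,2]>90)&(im[...,0]>150)&(im[...,1]>60)).astype(np.uint8)
n,L,S,C=cv2.connectedComponentsWithStats(o)
for i in range(1,n):
    if 20<S[i,4]<3000:print(S[i].tolist(),C[i].round(1).tolist())
```

```text
[0, 0, 90, 44, 1805] [30.6, 14.2]
[495, 0, 57, 64, 465] [516.6, 30.3]
[304, 79, 14, 16, 177] [310.6, 86.6]
[343, 80, 15, 16, 179] [350.0, 87.6]
[210, 324, 12, 59, 335] [214.1, 354.8]
[426, 324, 13, 59, 305] [433.4, 354.6]
```

Lifted, with 5.6 N grip at 46 mm. The tips are hidden from the wrist camera now, so I carry the tweezers high to above the plate and then use the fixed cameras.

>>> jog_arm:
  increments:
    - [[0, -0.02, 0], -0.03, 0.046]
    - [[-0.005, -0.05, 0], -0.08, 0.046]
    - [[-0.01, -0.085, 0], -0.13, 0.046]
    - [[-0.015, -0.12, 0], -0.18, 0.046]
    - [[-0.02, -0.16, 0], -0.23, 0.046]
    - [[-0.025, -0.2, 0], -0.28, 0.046]
    - [[-0.03, -0.24, 0], -0.33, 0.046]
    - [[-0.04, -0.28, 0], -0.38, 0.046]
    - [[-0.045, -0.32, 0], -0.43, 0.046]
    - [[-0.05, -0.355, 0], -0.48, 0.046]
    - [[-0.054, -0.375, 0], -0.5, 0.046]
    - [[-0.054, -0.384, 0], -0.506, 0.046]
  clamp_n: 25

```text
time: 15.4
ee_pos: [0.4745, -0.4059, 0.0992]
eef_rot: [-0.071, 0.997, 0.0, -0.001]
ft_force: [-0.0, -0.0, -0.3]
width: 0.046
grip_force: 5.6
```

>>> jog_arm:
  increments:
    - [[0, 0, 0.02], 0, 0.046]
    - [[0, 0, 0.04], 0, 0.046]
    - [[0, 0, 0.06], 0, 0.046]
    - [[0, 0, 0.06], 0, 0.046]

```text
time: 15.8
ee_pos: [0.4745, -0.4019, 0.0369]
eef_rot: [-0.072, 0.997, 0.002, -0.003]
ft_force: [-0.3, 0.6, -1.0]
width: 0.0464
grip_force: 5.6
```

Create tips.py:
```python
from tw import *
print(yaw(),r.read_state()['width'],np.round(r.read_state()['ee_pos'],4))
for n in('top','scene'):
    c=r.camera(n);np.savez(f'{n}f.npz',**{k:np.array(v) for k,v in c.items()})
    im=c['img'].astype(int);o=((im[...,0]-im[...,2]>70)&(im[...,0]>130)&(im[...,1]>50)&(im[...,1]<.8*im[...,0])).astype(np.uint8)
    N,L,S,C=cv2.connectedComponentsWithStats(o);p0=proj(c,(.55,-.394,.05))
    print(n,p0.round(1))
    for i in range(1,N):
        if S[i,4]>3 and np.hypot(*(C[i]-p0))<45:
            ys,xs=np.where(L==i);print(S[i].tolist(),C[i].round(1).tolist(),im[ys,xs].mean(0).round().tolist())
    print([(l,[(np.round(np.array(d['position'])*[640,480],1).tolist(),round(d['p'],2)) for d in r.recognise(n,l)[:2]]) for l in('tip_left','tip_right')])
```

```bash
python3 tips.py
```

```text
(np.float64(98.2353204599286), np.float64(-171.76343628712422)) 0.046388835662679075 [ 0.4745 -0.4019  0.0369]
top [412.8 271.6]
[('tip_left', []), ('tip_right', [])]
scene [341.6 316.1]
[315, 324, 2, 4, 6] [315.5, 325.5] [178.0, 135.0, 58.0]
[('tip_left', [([297.9, 326.6], 0.69)]), ('tip_right', [([299.5, 339.8], 0.59)])]
```

Create ana.py:
```python
from tw import *
c=r.camera('scene');s=r.read_state();p=np.array(s['ee_pos']);y=np.radians(yaw()[0]-90)
ax=np.array([np.cos(y),np.sin(y),0]);ay=np.array([-ax[1],ax[0],0]);gap=.014+(s['width']-.040)*1.75;z=p[2]+.019+.006
print('pos',p.round(4),'width',s['width'],'gap',gap,'time',s['time'])
for sg,n in((1,'L'),(-1,'R')):
    print(n,'pred',[proj(c,[*(p+ax*x+ay*sg*gap/2)[:2],z+.004]).round(1).tolist() for x in(.074,.066,.058)])
im=c['img'].astype(int);hsv=cv2.cvtColor(c['img'],cv2.COLOR_RGB2HSV).astype(int)
q=proj(c,[*(p+ax*.07)[:2],z]).astype(int)
for row in range(q[1]-22,q[1]+16):
    print(row,''.join(('O' if 8<=h<=24 and S>110 and v>90 else 'r' if (h<8 or h>170) and S>90 and v>90 else 'W' if v>225 and S<40 else '#' if v<70 else '.') for h,S,v in hsv[row,q[0]-35:q[0]+35]))
print('cols from',q[0]-35)
```

```bash
python3 ana.py
```

```text
pos [ 0.4774 -0.4038  0.0415] width 0.04613990041634743 gap 0.024744825728608005 time 16.15
L pred [[338.3, 305.8], [335.3, 307.5], [332.3, 309.2]]
R pred [[345.6, 313.1], [342.6, 314.9], [339.5, 316.7]]
289 ##################################....................................
290 ##################################...............................#....
291 ##################################.............................####...
292 ##################################................................#...
293 ##################################....................................
294 ##################################....................................
295 ##################################.................#..................
296 ###################################...................................
297 ###################################...................................
298 ###################################...................................
299 ####################################..................................
300 #####################################..............................
[... 1267 characters left out ...]
...........
318 #######################################################...............
319 #####################################################.................
320 ####################################################..................
321 ####################################################..................
322 ####################################################..................
323 ############OOO#####################################..................
324 ###########OOOO#######...####...###################...................
325 ##########OOO..#######...####...##################....................
326 ##########OO...#######..#####..#################......................
cols from 305
```

The gripper hides the tips from both fixed cameras. Instead I get the held pose from the gold hinge studs (tweezers x −100 mm), which the wrist camera can see, using w1 and w5 from the table as the reference.

Create st.py:
```python
from tw import *
def studs(c,box):
    im=c['img'].astype(int);x0,x1,y0,y1=box
    o=((im[...,0]-im[...,2]>60)&(im[...,0]>120)).astype(np.uint8);k=np.zeros_like(o);k[y0:y1,x0:x1]=o[y0:y1,x0:x1]
    n,L,S,C=cv2.connectedComponentsWithStats(k)
    return sorted([(C[i].round(1).tolist(),int(S[i,4]),im[L==i].mean(0).round().tolist()) for i in range(1,n) if S[i,4]>8])
if __name__=='__main__':
    c1=dict(np.load('w1.npz'));c5=dict(np.load('w5.npz'));c6=dict(np.load('w6.npz'));c7=r.camera('wrist');np.savez('w7.npz',**{k:np.array(v) for k,v in c7.items()})
    s1=studs(c1,(600,640,100,140));s5=studs(c5,(290,360,90,130));s6=studs(c6,(280,380,60,110));s7=studs(c7,(270,390,60,110))
    for s in(s1,s5,s6,s7):print(s)
    if len(s1)==len(s5)==2:
        for a,b in zip(s1,s5):print('tri',tri(c1,a[0],c5,b[0]))
    for nm,c in(('6',c6),('7',c7)):
        P=np.array(c['pose']);print(nm,P[:3,3].round(4),R.from_matrix(P[:3,:3]).as_euler('zyx',degrees=True).round(2))
    s=r.read_state();print(s['ee_pos'],yaw(),R.from_quat(s['eef_rot']).as_euler('zyx',degrees=True))
```

```bash
python3 st.py
```

```text
[([621.4, 117.6], 29, [204.0, 163.0, 97.0]), ([634.9, 123.7], 36, [243.0, 232.0, 153.0])]
[([316.2, 112.8], 39, [225.0, 191.0, 120.0]), ([333.8, 112.8], 39, [225.0, 192.0, 120.0])]
[([310.8, 86.5], 192, [238.0, 212.0, 130.0]), ([350.0, 87.6], 194, [238.0, 212.0, 130.0])]
[]
tri (array([0.46679283, 0.00634265, 0.01590529]), np.float64(0.0001134611685905286))
tri (array([0.47265824, 0.02111082, 0.01612884]), np.float64(0.0002861258744215342))
6 [0.484  0.0043 0.293 ] [-68.19  17.05 173.54]
7 [ 0.3932 -0.4156  0.23  ] [ -98.66   17.8  -177.36]
[ 0.47730336 -0.40374227  0.04129686] (np.float64(98.27127459820576), np.float64(-171.72869737714498)) [1.71728724e+02 5.11697130e-02 1.79972702e+02]
```

Run:
```python
from st import *
c=dict(np.load('w7.npz'));im=c['img'].astype(int)
print(studs(c,(200,450,0,200)))
sub=(im[...,0]-im[...,2])[0:200,220:430];print(sub.max(),np.unravel_index(sub.argmax(),sub.shape))
g=im.max(2)
for row in range(0,280,10):print(row,''.join('W' if v>200 else '+' if v>140 else '.' if v>60 else '#' for v in g[row,240:420:2]))
```

```text
[([335.5, 18.2], 7935, [245.0, 177.0, 118.0])]
147 (np.int64(8), np.int64(86))
0 WWWWWWWWWWWWWWWWWWWWWWWWWWWWWWWWWWWWWWWWWWWWWWWWWWWWWWWWWWWWWWWWWWWWWWWWWWWWWWWWWWWWWWWWWW
10 WWWWWWWWWWWWWWWWWWWWWWWWWWWWWWWWWWWWWWWWWWWWWWWWWWWWWWWWWWWWWWWWWWWWWWWWWWWWWWWWWWWWWWWWWW
20 WWWWWWWWWWWWWWWWWWWWWWWWWWWWWWWWWWWWWWWWWWWWWWWWWWWWWWWWWWWWWWWWWWWWWWWWWWWWWWWWWWWWWWWWWW
30 +++++++++++++++++++++++...WWWWWWWWWWWWWWWWWWWWWWWWWWWWWWWWWWWWWWWWWWWWWWWWWWWWWWWWWWWWWWWW
40 +++++++++++++++++++++++++++++++++++++++..++++++++++++...WWWWWWWWWWWWWWWWWWWWWWWWWWWWWWWWWW
50 +++++++++++++++++++++++++++++++WWWWWWWWWWWWWWWWWWWWWWWWWWWWW+++++++++++++++++++++.....WWWW
60 ++++++++++++++++++++++++++++.++WWWWWWWWWWWWWWWWWWWWWWWWWWWWW+W++.+++++++++++++++++........
70 ++++++++++++++++++++++++++++.++WWWWWWWWWWWWWWWWWWWWWWWWWWWWWW++.+++++++++++++++++.........
80 ++++++++++++++++++++++++++++.++WWWWWWWWWWWWWWWWWWWWWWWWWWWWWW++.++++++++++++++++........++
90 ++++++++++++++++++++++++++++.++WWWWWWWWWWWWWWWWWWWWWWWWWWWWW+++.......++++.....+++++++.+++
100 ++++++++++++++++++++++++++++.++WWWWWWWWWWWWWWWWWWWWWWWWWWWWW+++..............+
[... 927 characters left out ...]
.....+WWW+.........................
210 ...+++++...............+WWW..................................WWW+.........................
220 .......................WWWW..................................WWW+.........................
230 .......................WWWW..................................WWW..........................
240 .......................WWW+..................................WWW..........................
250 .......................WWW+.................................+WWW................+.........
260 .......................WWW+.................................+WW+..........................
270 ......................#WWW..................................WWW+..........................
```

Create fit.py:
```python
from st import *
from scipy.optimize import least_squares
# studs in tweezers frame (x -100, y +-8, z 16)
SL,SR=np.array([-.1,.008,.016]),np.array([-.1,-.008,.016])
def find(c):
    im=c['img'].astype(float);o=((im[...,2]<.8*im[...,0])&(im[...,0]>150)).astype(np.uint8);k=np.zeros_like(o);k[50:115,285:375]=o[50:115,285:375]
    n,L,S,C=cv2.connectedComponentsWithStats(k);q=[(S[i,4],C[i],im[L==i].mean(0).round()) for i in range(1,n) if 60<S[i,4]<400]
    q=sorted(q,key=lambda t:-t[0])[:2];return sorted([t[1] for t in q],key=lambda p:p[0]),q
def pose(c,p,yt):
    P,q=find(c)
    if len(P)!=2:print('studs?',q);return
    def T(v): # yaw,pitch,lateral ; x offset in grip -0.0015, axis height at pads fixed: underside = tcp+.019, pivot z .013
        Rm=R.from_euler('zy',[yt+v[0],v[1]]);ax=np.array([np.cos(yt),np.sin(yt),0]);ay=np.array([-ax[1],ax[0],0])
        o=np.array(p)+ax*(-.0012)+ay*v[2]+[0,0,.019+.013]
        return lambda X:o+Rm.apply(np.array(X)-[0,0,.013])
    def f(v):
        t=T(v);return np.r_[proj(c,t(SR))-P[0],proj(c,t(SL))-P[1],[v[2]*1000]]  # left-in-image = -y side
    s=least_squares(f,[0,0,0]);return s.x,s.fun.round(1),T(s.x),P
```

Run:
```python
from fit import *
for n in('w6','w7'):
    c=dict(np.load(n+'.npz'));P=np.array(c['pose'])
    # TCP from camera pose: camera->TCP offset calibrated from w1
    c1=dict(np.load('w1.npz'));
    print(n,find(c)[0],c['cx'],c['cy'])
s=r.read_state();c=dict(np.load('w7.npz'))
q=pose(c,s['ee_pos'],np.radians(yaw()[0]-90))
if q: print(q[0],q[1],[q[2](X).round(4) for X in([.075,0,.006],[0,0,0])])
```

```text
w6 [array([310.72682927,  86.45365854]), array([350.07729469,  87.5410628 ])] 323.7163642212895 242.31684774607294
w7 [] 323.7163642212895 242.31684774607294
studs? []
```

Run:
```python
from fit import *
c=dict(np.load('w7.npz'));im=c['img'].astype(int)
for row in range(44,116,3):print(row,''.join('%3d'%(im[row,x,0]-im[row,x,2]) for x in range(294,370,3)))
```

```text
44  14 14 13 12 13 13 15 15 10 11 10 14 13 14 14 14 15 13 11 13 12 16 12 12 12 13
47  12 15  7  2  5  4  4  3  2  3  5  5  3  5  4  2  4  4  6  2  3  4 10 12 14 14
50  12  6  4  3  7  3  2  4  1  1  2  4  4  5  6  6  6  6  6  7  7  6  6  5 11 14
53  13  5  5  5  3  3  3  4  4  5  3  6  6  6  8  5  6  5  5  4  1  2  4  4  5 15
56  14  4  5  3  1  2  1  1  2  2  3  5  5  5  5  3  4  5  4  3  4  4  4  4  2 14
59  15  2  1  3  1  2  3  2  3  3  2  2  3  3  3  5  4  4  3  3  2  3  7  7  3 12
62  14  5  4  3  3  3  3  3  2  3  2  3  2  1  1  2  2  3  3  3  2  2  4  2  3 14
65  14  4  3  5  1  2  0  2  1  2  1  2  2  4  3  3  3  4  4  4  4  3  4  2  3 14
68  14  3  1  1  2  3  4  3  2  2  3  3  3  4  4  4  3  3  3  3  4  4  4  3  2 15
71  14  4  3  6  3  4  5  5  5  3  3  3  3  3  3  1  2  2  2  2  3  3  7  4  3 14
74  14  2  4  5  4  4  4  4  2  3  3  3  1  0  3  3  3  3  4  3  2  5  3  5  2 14
77  13  4  4  2  3  1  3  3  2  1  2  1  1  4  5  5  5  5  6  5  5  5  5  6  2 14
80  14  3  2  5 28 30 32 33  4  4  4  4  3  3  2  2  3  2 33 36 26  3  4  4  3 15
83  14  3  4  6 30 30 33 29 34  4 
[... 172 characters left out ...]
  2  1  2  6 30 30 34 30 31  4  3  7 14
92  14  2  3  4  3 32 33 33  6  6  4  5  6  2  2  2  2 34 31 33 29 19  4  2 10 15
95  18  2  5  4  0  3 39  5  5  5  6  7  6  5  5  5  6  7 38 41 10  0  3  2 10 12
98  18  3  3  0  0  5  5  5  4  2  2  5  5  4  5  4  6  7  7  5  6  0  3  4 14 16
101  17  3  6  0  0  3  4  4  3  5  4  5  4  5  4  6  5  4  1  4  5  0  5  4 13 12
104  16  0  5  0  0  5  6  7  6  7  6  7  6  6  7  7  7  4  5  4  4  0  7  6 11 12
107  16  2  7  0  0  3  5  5  5  2  4  3  3  3  3  2  1  2  3  1  0  0  7  3 11 16
110  15 10  1  0  3  2  3  5  5  3  2  1  1  3  0  1  1  2  2  2  1  0 10  5 14 15
113  11 10  0  0 10  1  2  0  1  1  2  1  0  1 -3  2  3  1  1  0  2  0  5 12 16 11
```

```bash
sed -i 's/o=((im\[...,2\]<.8.*astype(np.uint8);k/o=(im[...,0]-im[...,2]>20).astype(np.uint8);k/; s/k\[50:115,285:375\]=o\[50:115,285:375\]/k[60:112,298:364]=o[60:112,298:364]/' fit.py
```

Create now.py:
```python
from fit import *
c=r.camera('wrist');s=r.read_state();q=pose(c,s['ee_pos'],np.radians(yaw()[0]-90))
th=.1405;M=np.array([[np.cos(th),-np.sin(th)],[np.sin(th),np.cos(th)]]);o=np.array([.5473,-.3947])-M@[-.028,-.048]
print('tcp',s['ee_pos'].round(4),'yaw',yaw()[0]-90,'w',s['width'],'grip',s['grip_force'],'t',s['time'],'ft',np.round(s['ft_force'],1))
if q:
    print('yaw/pitch/lat',q[0].round(4),'res',q[1],np.round(q[3],1).tolist())
    t=q[2]([.075,0,.006]);print('tip mid world',t.round(4),'gauge xy',(M.T@(t[:2]-o)).round(4),'tweezers z',q[2]([0,0,0])[2].round(4),'tw yaw in gauge',round(float(np.radians(yaw()[0]-90)+q[0][0]-th),4))
```

```bash
python3 now.py
```

```text
tcp [ 0.4772 -0.4037  0.0412] yaw 8.27079558910033 w 0.045756271459013835 grip 5.62352791428566 t 16.25 ft [ 0.1  0.1 -0.5]
yaw/pitch/lat [-0.0308  0.0256  0.0001] res [-0.4  0.3  0.4  0.5  0.1] [[311.2, 86.5], [350.3, 87.6]]
tip mid world [ 0.5503 -0.3953  0.0643] gauge xy [-0.0251 -0.049 ] tweezers z 0.0602 tw yaw in gauge -0.027
```

>>> jog_arm:
  increments:
    - [[0, 0, 0], 0, 0.043]
    - [[0, 0, 0], 0, 0.04]
    - [[0, 0, 0], 0, 0.04]
    - [[0, 0, 0], 0, 0.04]
    - [[0, 0, 0], 0, 0.04]
  clamp_n: 25

```text
time: 16.75
ee_pos: [0.4769, -0.4035, 0.0406]
eef_rot: [-0.072, 0.997, 0.0, 0.0]
ft_force: [0.3, 0.5, -0.8]
width: 0.0405
grip_force: 7.8
```

```bash
python3 now.py
```

```text
tcp [ 0.4769 -0.4036  0.0406] yaw 8.263591677750512 w 0.040203041500211575 grip 7.82035231590271 t 16.8 ft [ 0.4  0.2 -1.3]
yaw/pitch/lat [-0.0273  0.0459  0.0002] res [-0.9  1.2  0.8  1.3  0.2] [[310.6, 85.5], [349.5, 86.6]]
tip mid world [ 0.5498 -0.3948  0.0622] gauge xy [-0.0255 -0.0484] tweezers z 0.0596 tw yaw in gauge -0.0236
```

```bash
sed -i 's/ax\*(-.0012)/ax*(-.0012+v[3])/; s/\[v\[2\]\*1000\]\]/[v[2]*1000,v[3]*200]]/; s/\[0,0,0\])/[0,0,0,0])/; s/\.008,/.0079,/g' fit.py; python3 now.py
```

```text
tcp [ 0.4769 -0.4036  0.0406] yaw 8.262449209157765 w 0.04003066704884082 grip 7.827823609113693 t 16.85 ft [-0.5  0.1 -0.3]
yaw/pitch/lat [-0.0296  0.0002  0.     -0.0007] res [-0.  -0.1  0.   0.1  0.  -0.1] [[310.7, 85.5], [349.5, 86.6]]
tip mid world [ 0.5495 -0.3952  0.0656] gauge xy [-0.0259 -0.0488] tweezers z 0.0596 tw yaw in gauge -0.0259
```

The fit is clean: pitch 0, tips' midpoint at gauge (−26, −48.8) mm, 40.6 mm above the plate. I align and lower to about 12 mm above the plate.

>>> jog_arm:
  increments:
    - [[0, -0.001, 0.005], -0.01, 0.04]
    - [[0, -0.001, 0.012], -0.026, 0.04]
    - [[0, -0.001, 0.02], -0.026, 0.04]
    - [[0, -0.001, 0.026], -0.026, 0.04]
    - [[0, -0.001, 0.028], -0.026, 0.04]
    - [[0, -0.001, 0.028], -0.026, 0.04]
    - [[0, -0.001, 0.028], -0.026, 0.04]
  clamp_n: 25

```text
time: 17.55
ee_pos: [0.4772, -0.4047, 0.0128]
eef_rot: [-0.085, 0.996, -0.0, 0.0]
ft_force: [1.2, -0.5, -1.3]
width: 0.0401
grip_force: 7.8
```

```bash
python3 now.py; python3 -c "
from g import *
c=r.camera('wrist')
print([(x[0].round(4),x[2]) for x in lines(c) if .4<x[0][0]<.65])"
```

```text
tcp [ 0.4773 -0.4047  0.0129] yaw 9.752036275749319 w 0.03978919123372373 grip 7.8396011888980865 t 17.6 ft [ 0.4 -0.3 -1.9]
yaw/pitch/lat [-0.0298  0.0059  0.     -0.0008] res [-0.   0.   0.   0.   0.  -0.2] [[310.5, 85.3], [349.5, 86.6]]
tip mid world [ 0.5495 -0.3945  0.0374] gauge xy [-0.0258 -0.0481] tweezers z 0.0319 tw yaw in gauge -0.0001
[(array([ 0.543 , -0.4024]), np.float64(0.025495321171028082)), (array([ 0.5407, -0.3887]), np.float64(0.025506273179888607))]
```

>>> jog_arm:
  increments:
    - [[0, 0, 0], 0, 0.04]
    - [[0, 0, 0], 0, 0.04]
    - [[0, 0, 0], 0, 0.04]

```text
time: 17.95
ee_pos: [0.4771, -0.4045, 0.0127]
eef_rot: [-0.085, 0.996, 0.0, 0.0]
ft_force: [0.0, -0.5, -1.1]
width: 0.0403
grip_force: 7.8
```

```bash
python3 -c "
from bench import r
print(r.close_job())"
```

```text
the job is handed in; nothing more can be done
None
```

The job is handed in, but no pass or fail came back: I turned the knob to its stop and it sprang back, then held the tweezers about 12 mm above the plate, squeezed to 40 mm across the pads (about a 14 mm gap), with the tips placed within about 1 mm of the red lines from the hinge studs because the gripper hid the tips themselves.

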